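# Knock a stuck bearing insert out of its housing

### The arm

A 6-joint arm with a two-finger parallel gripper is mounted at the origin on a cart in front of the work surface, level with it; the furniture and walls round the work are solid. World frame = base frame: x ahead of the robot, y to its left, z up, the work surface at z = 0. Lengths are in m, angles in rad, forces in N, time in s.
With the tool pointing down it reaches from about 0.325 to 0.775 m from the base axis. Payload 5.5 kg.
Tool frame: the origin (TCP) lies between the finger pads; the fingertips stand 8 mm ahead of it and the grasp point (between the pads) lies 11 mm behind it (tcp_to_tips is the distance from the TCP to the fingertips, in m); z points along the fingers, y is the direction in which the jaws open and shut (so a half turn about z gives the same grasp; the last joint's range is limited). The gripper opens to 88 mm and grips with 3 to 60 N. Pads are 20 mm wide; open, the fingers measure 115 mm over their backs; the gripper's body (75 mm by 178 mm) begins 61 mm behind the grasp point.
Start: joints at [1.278, 0.091, 1.231, -0, 1.82, -0.057], TCP at [0.14, 0.583, 0.211] pointing down, gripper open.
Joint ranges: [-2.87, 2.87], [-0.86, 2.18], [0.17, 2.46], [-1.51, 4.65], [0.06, 2.69], [-2.65, 2.65]. Speed limits (rad/s): [2.57, 2.57, 3.01, 3.14, 3.14, 3.14].

### API

Orientations are given as a unit quaternion [w, x, y, z].
In Python, from bench import * gives the robot as it stands. Calls block until the motion is done:
- move_to(position, orientation): joint-space move of the TCP to a pose.
- move_l(position, speed=0.15, orientation=None): straight line of the TCP; orientation=None keeps the orientation; speed is the mean speed in m/s.
- movej(angles): joint-space move.
- gripper_open() and close(): open the fingers fully, or close them until they stop; the grip force is fixed at half the most.
- hold(seconds).
- inverse_kinematics(position, orientation): joint angles nearest the present ones, or None.
- state(): the state.
- get_image(name): name is "scene" or "top" or "wrist"; returns a dict with "frame" (400x640x3 uint8, blue, green, red), "depth" (400x640 float32, m along the optical axis (not along the pixel's ray), 0 where there is no reading), "camera_matrix" (3x3 intrinsics, pixels), "view" (4x4, takes a point from world to camera coordinates). Camera axes: x right, y up, looking along -z (the intrinsics and any distortion apply to the point x, -y, -z); pixel columns grow to the right and rows downward; lengths in m; the calibration is good to about 2 mm. The wrist camera is an equidistant fisheye: a pixel r from the principal point sees the ray r / f radians off the axis. A picture is of the moment at which its call begins.
A pose or a line that the arm cannot do raises IKError and nothing moves.
- job_done(): hands the job in, once; it reports no verdict.
The state is a dict: "time": time; "joint_pos": joint angles; "dq": joint speeds; "joint_torque": joint torques, N m; "ee_pos": TCP position; "ee_rot": TCP orientation; "ft_force": force on the tool from outside, world axes, zero at the start; "moment": the same for the moment, N m; "finger_gap": finger opening in m.
Only numpy, scipy, OpenCV 4.12 (cv2) and the standard library are available. Lean on these libraries where they do the work, as an engineer would, in place of code of your own. Each camera call takes 0.05 s, during which the arm holds its last target.

### The job

A brass insert is stuck in the aluminium housing on the knock-out stand. Take the slim-handled drift with the long shank from the wooden rack, push it down through the access hole in the top of the housing so that the insert drops into the bowl underneath, and leave the drift standing in the hole with its collar down on the housing.

Things in the scene. Friction and masses are not known exactly. Their poses are not given: they have to be found in the camera images.
- stand: Fixed knock-out stand: dark steel bridge, 80 x 176 mm (224 over the feet), carrying a square 76 mm aluminium housing, top face 114 mm above the table. Upright access hole, 30 mm diameter, in the centre of the top face; below its 10 mm thick rim a 42 mm bore leads down through the bridge. Origin: on the table under the access hole; z up, y from leg to leg.
- insert: The stuck part: solid brass disc, 38 mm diameter, 20 mm high, gripped in the bore by spring pads: a firm push of about 8 to 18 N moves it. Its upper face is 12 mm below the housing's top; after about 15 mm of travel it falls free. Origin: centre of its underside, 82 mm above the table at the start.
- drift: Drift to use: steel shank 14 mm dia x 60, collar 42 dia x 6, wooden handle 24 dia x 55 on top. Origin: centre of the shank's lower end; z up along it. Hangs by its collar in one of two 18 mm holes, 84 mm apart roughly along y, of a fixed wooden rack (top 80 mm high); lift 60 mm to clear. In the other hole a stub drift: shank 20 mm, too short; handle thicker and lower, 36 dia x 34.
- bowl: Rinse bowl, 139 mm across the rim, 43 mm high, standing loose on the table under the housing. Origin: centre of its underside.

How it is judged:
On the way:
1. the shank of the long drift enters the access hole while the insert is still in the housing (horizontal distance between drift and stand below 0.014 m and z of drift in the frame of stand below 0.113 m and z of insert in the frame of stand above 0.055 m), for 0.02 s.
At the end, for the whole second after the job is handed in: The insert lies at rest in the bowl (its origin within 60 mm of the bowl's centre in plan and under 45 mm high), the bowl is level within 10 degrees, and the long drift, released, stands at rest in the access hole: upright within 10 degrees, its collar seated on the housing within 6 mm (horizontal distance between insert and bowl below 0.06 m and height (world z) of insert below 0.045 m and linear speed of each of insert, drift below 0.02 m/s and horizontal distance between drift and stand below 0.015 m and z of drift in the frame of stand between 0.045 and 0.06 m and angle between each of drift, bowl's own z axis and vertical below 0.175 rad); the robot touches nothing.
It also fails if it takes over 42 s, if anything falls off the work surface, if the arm or the gripper's body presses on something with over 40 N, if the wrist force passes 120 N, or if a joint passes its speed limit or range.

## Working session

There is one attempt and no reset: what is moved stays moved. The work goes in short steps, each a Python script; the robot and the scene stay as the last script left them, time stands still between calls to the robot, and variables do not carry over. Pictures are saved under pics/ and viewed, and the job is handed in when it is done.

```bash
mkdir -p pics; ls
python3 - <<'E'
from bench import *
import cv2,numpy as np
s=state();print(s)
for n in("scene","top","wrist"):
    d=get_image(n);cv2.imwrite(f"pics/{n}0.png",d["frame"]);np.savez(f"{n}0.npz",**d)
    print(n,d["camera_matrix"],d["view"],[k for k in d])
E
```

```text
pics
{'time': 0.0, 'joint_pos': array([ 1.27829457e+00,  9.18551769e-02,  1.23185507e+00,  6.04610039e-06,
        1.81979873e+00, -5.67068103e-02]), 'dq': array([ 1.23729950e-03,  4.44398868e-05, -1.50899932e-03,  2.70482478e-04,
        5.19142914e-04,  6.99045823e-04]), 'joint_torque': array([-5.97869366e-04, -4.46438599e+01, -4.06446505e+01,  6.98065432e-02,
        2.90422887e-02, -9.06683317e-05]), 'ee_pos': array([0.14008287, 0.58309639, 0.20952651]), 'ee_rot': array([-1.69336181e-04,  1.17623745e-01,  9.93057771e-01, -9.43083231e-04]), 'ft_force': array([-0.09653999,  0.78465595,  0.42441294]), 'moment': array([-0.00612071,  0.01984791, -0.04742253]), 'finger_gap': 0.0878284158156865}
scene [[362.32421701   0.         325.48814364]
 [  0.         362.32421701 193.19504235]
 [  0.           0.           1.        ]] [[ 0.88938066 -0.45644007 -0.02577785 -0.41895522]
 [ 0.24035012  0.41887242  0.87565845 -0.27180414]
 [-0.38888798 -0.7849894   0.48224246 -0.56462491]
 [ 0.          0.          0.          1.        ]] ['frame', 'depth', 'camera_matrix', 'view']
top [[435.14059077   0.         319.66293427]
 [  0.         435.14059077 201.80994122]
 [  0.           0.           1.        ]] [[-0.00134597 -0.99985572 -0.016933    0.16610851]
 [ 0.9945169  -0.00310905  0.10452979 -0.55453143]
 [-0.10456736 -0.01669946  0.99437759 -0.88948324]
 [ 0.          0.          0.          1.        ]] ['frame', 'depth', 'camera_matrix', 'view']
wrist [[309.70691629   0.         316.97613882]
 [  0.         309.70691629 200.62539879]
 [  0.           0.           1.        ]] [[ 0.23385366  0.97226801 -0.0027184  -0.59968281]
 [-0.93444744  0.22398288 -0.27683867  0.0338484 ]
 [-0.26855251  0.06727994  0.96091257 -0.39146978]
 [ 0.          0.          0.          1.        ]] ['frame', 'depth', 'camera_matrix', 'view']
```

View pics/scene0.png

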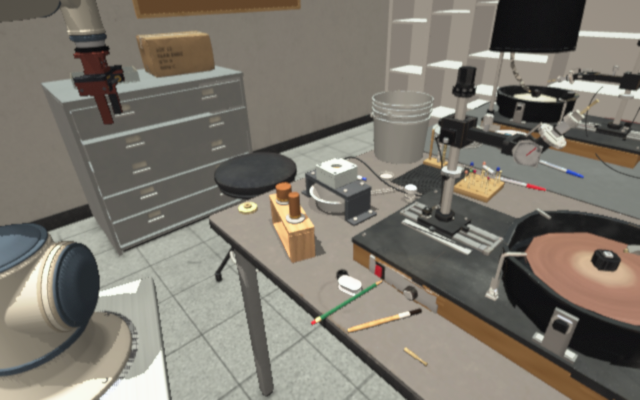

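View pics/top0.png

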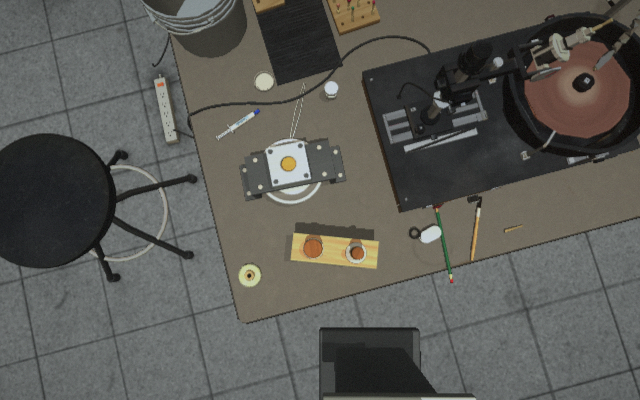

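View pics/wrist0.png

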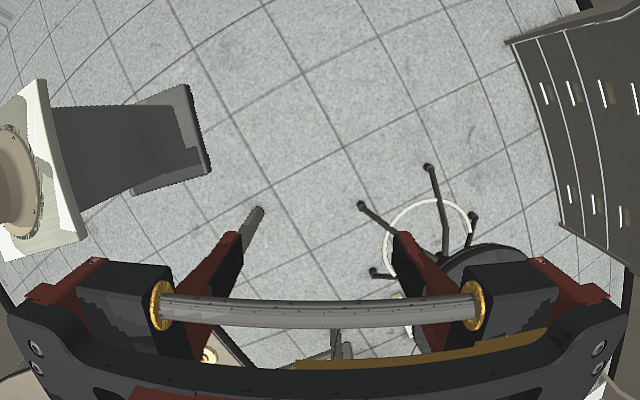

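The top view shows the housing with the brass visible in its hole at (288,163), and the rack with the thick stub at (313,246) and the slim drift at (357,254). The scene view confirms this: the slim, taller handle is at (294,205) and the stub is at (283,192). Next I'll measure positions.

```bash
cat > h.py <<'E'
import numpy as np,cv2
def ld(n):return dict(np.load(n))
def pts(d):
    K=d["camera_matrix"];V=d["view"];Z=d["depth"];v,u=np.indices(Z.shape)
    c=np.stack([(u-K[0,2])/K[0,0]*Z,-(v-K[1,2])/K[1,1]*Z,-Z],-1)
    return (c-V[:3,3])@V[:3,:3]
def proj(d,p):
    c=d["view"][:3,:3]@np.array(p)+d["view"][:3,3];K=d["camera_matrix"]
    return K[0,2]+K[0,0]*c[0]/-c[2],K[1,2]+K[1,1]*c[1]/c[2]
def circ(xy):
    A=np.c_[2*xy,np.ones(len(xy))];s=np.linalg.lstsq(A,(xy**2).sum(1),rcond=None)[0]
    return s[:2],np.sqrt(s[2]+s[:2]@s[:2])
E
python3 - <<'E'
from h import *
for n in("top","scene"):
    d=ld(n+"0.npz");P=pts(d);ok=d["depth"]>0
    print(n)
    R=(P[...,0]>.3)&(P[...,0]<.75)&(P[...,1]>0.0)&(P[...,1]<.4)&ok
    print(' table z',np.median(P[R][:,2]))
    h=np.histogram(P[R][:,2],bins=np.arange(-.005,.2,.005));print([(round(b,3),c) for c,b in zip(*h) if c>8])
    for lo,hi,nm in((.108,.119,'housing'),(.133,.15,'longtop'),(.112,.126,'stubtop'),(.076,.0835,'racktop'),(.083,.09,'collar')):
        m=R&(P[...,2]>lo)&(P[...,2]<hi)
        nc,L,st,ce=cv2.connectedComponentsWithStats(m.astype(np.uint8))
        for i in range(1,nc):
            if st[i,4]>12:
                q=P[L==i];r=cv2.minAreaRect(q[:,:2].astype(np.float32)*1000)
                print(' ',nm,st[i,4],ce[i].round(0),q.mean(0).round(4),'rect',np.round(r[0],1),np.round(r[1],1),round(r[2],1))
d=ld("top0.npz")
for a,b,n in((210,130,'a'),(270,215,'b')):
    cv2.imwrite(f"pics/top0{n}.png",cv2.resize(d["frame"][b:b+90,a:a+130],None,fx=6,fy=6))
d=ld("scene0.npz");cv2.imwrite("pics/scene0z.png",cv2.resize(d["frame"][150:270,250:390],None,fx=5,fy=5))
E
```

```text
top
 table z 0.0007178145124270567
[(np.float64(-0.005), np.int64(12969)), (np.float64(0.0), np.int64(11430)), (np.float64(0.005), np.int64(919)), (np.float64(0.01), np.int64(370)), (np.float64(0.015), np.int64(125)), (np.float64(0.02), np.int64(83)), (np.float64(0.025), np.int64(81)), (np.float64(0.03), np.int64(91)), (np.float64(0.035), np.int64(156)), (np.float64(0.04), np.int64(304)), (np.float64(0.045), np.int64(18)), (np.float64(0.05), np.int64(29)), (np.float64(0.055), np.int64(43)), (np.float64(0.06), np.int64(755)), (np.float64(0.065), np.int64(488)), (np.float64(0.07), np.int64(1566)), (np.float64(0.075), np.int64(1370)), (np.float64(0.08), np.int64(882)), (np.float64(0.085), np.int64(206)), (np.float64(0.09), np.int64(41)), (np.float64(0.095), np.int64(44)), (np.float64(0.1), np.int64(169)), (np.float64(0.105), np.int64(31)), (np.float64(0.11), np.int64(1037)), (np.float64(0.115), np.int64(461)), (np.float64(0.12), np.int64(104)), (np.float64(0.135), np.int64(45)), (np.float64(0.14), np.int64(82))]
  housing 1340 [288. 163.] [0.6216 0.2257 0.1139] rect [622.2 225.8] [76.6 
[... 2434 characters left out ...]
.3] [24.6 20.3] 40.9
  stubtop 330 [336. 166.] [0.6198 0.2236 0.1134] rect [620.7 225.4] [78.7 78.6] 13.0
  stubtop 126 [283. 187.] [0.4553 0.1724 0.1179] rect [456.5 175.4] [33.8 34. ] 58.3
  stubtop 64 [294. 205.] [0.4451 0.0853 0.1192] rect [444.8  87.3] [11.9 23.2] 61.6
  racktop 99 [336. 182.] [0.6067 0.2021 0.0798] rect [604.4 204.2] [ 52.7 105. ] 54.8
  racktop 540 [291. 217.] [0.4427 0.1069 0.0795] rect [452.4 135.6] [175.   54.6] 84.4
  collar 107 [336. 180.] [0.6075 0.2019 0.0865] rect [605.8 204.2] [ 53.3 104.4] 57.2
  collar 40 [281. 202.] [0.4456 0.1666 0.0858] rect [444.2 171.1] [15.2 37.5] 28.8
  collar 110 [295. 219.] [0.4457 0.0862 0.0856] rect [447.2  89.4] [34.  39.3] 71.9
```

```bash
ls pics
```

```text
scene0.png
scene0z.png
top0.png
top0a.png
top0b.png
wrist0.png
```

Run:
```python
from h import *
for n in("top","scene"):
    d=ld(n+"0.npz");P=pts(d)
    m=(d["depth"]>0)&(np.hypot(P[...,0]-.62,P[...,1]-.225)<.13)&(P[...,2]>.0385)&(P[...,2]<.0475)&(P[...,0]<.60)
    if n=="scene": m&=(P[...,0]<.6)
    q=P[m];c,r=circ(q[:,:2]);print(n,m.sum(),c,r,q.mean(0))
    im=d["frame"].copy();im[m]=(0,0,255)
    b,a=(130,220) if n=="top" else (150,270)
    cv2.imwrite(f"pics/bowl_{n}.png",cv2.resize(im[b:b+90,a:a+130],None,fx=6,fy=6,interpolation=cv2.INTER_NEAREST))
```

```text
top 221 [0.62953007 0.2278888 ] 0.07394813569500276 [0.56748414 0.21611344 0.04178496]
scene 120 [0.64249494 0.22724779] 0.0892473004175663 [0.57240318 0.2311404  0.04167772]
```

View pics/bowl_top.png

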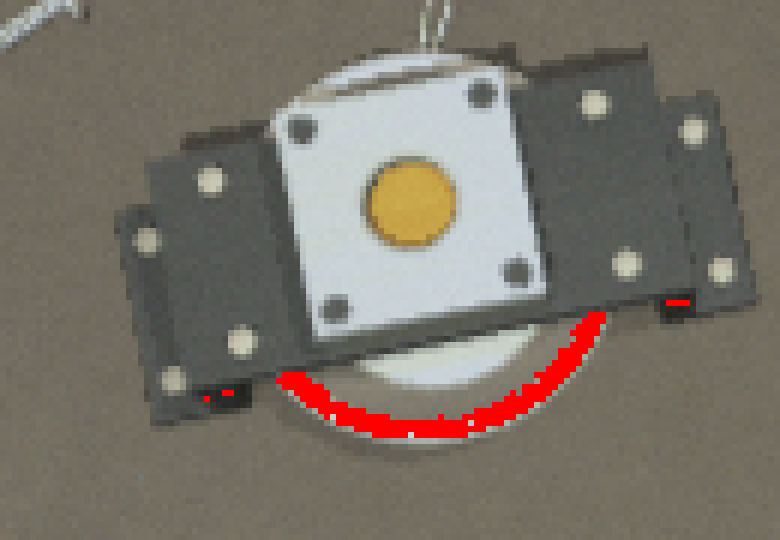

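View pics/bowl_scene.png

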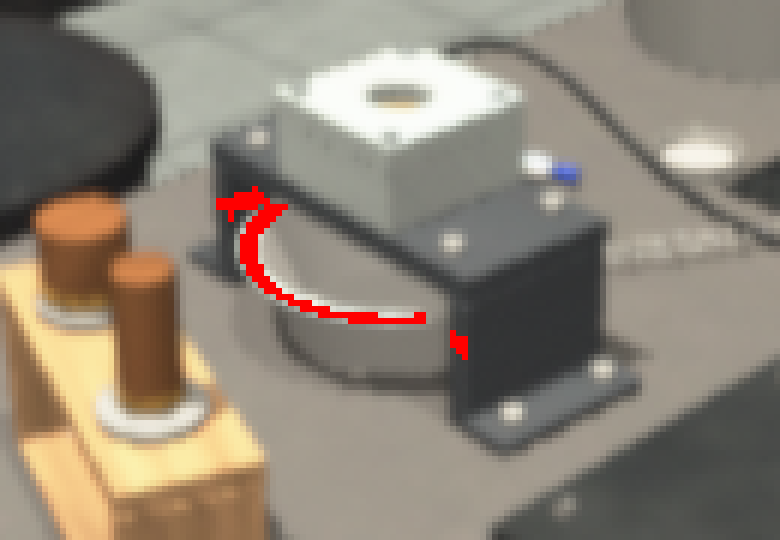

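The bowl rim arc (top crop, red at about (440,430)) is centred within about 1 cm of the hole, so the bowl is under the housing and needs no moving. Next I'll grasp the slim drift with the jaws across the rack.

```bash
cat >> h.py <<'E'
Q=lambda t: np.array([0,np.cos(t),np.sin(t),0])
D=np.array([.4495,.0940]);H=np.array([.6212,.2256])
E
python3 - <<'E'
from bench import *
from h import *
for t in(np.pi/4,-np.pi/4,np.pi/4-.1,np.pi*.75-np.pi):
    for p in((*D,.26),(*D,.107),(*H,.26),(*H,.135)):
        q=inverse_kinematics(p,Q(t));print(round(t,2),p,None if q is None else np.round(q,2))
E
```

```text
0.79 (np.float64(0.4495), np.float64(0.094), 0.26) [ 0.13 -0.27  1.48 -0.    1.93  0.13]
0.79 (np.float64(0.4495), np.float64(0.094), 0.107) [ 0.13 -0.29  1.77 -0.    1.66  0.13]
0.79 (np.float64(0.6212), np.float64(0.2256), 0.26) [ 0.3   0.28  0.93 -0.    1.93  0.3 ]
0.79 (np.float64(0.6212), np.float64(0.2256), 0.135) [ 0.3   0.25  1.18 -0.    1.7   0.3 ]
-0.79 (np.float64(0.4495), np.float64(0.094), 0.26) None
-0.79 (np.float64(0.4495), np.float64(0.094), 0.107) None
-0.79 (np.float64(0.6212), np.float64(0.2256), 0.26) None
-0.79 (np.float64(0.6212), np.float64(0.2256), 0.135) None
0.69 (np.float64(0.4495), np.float64(0.094), 0.26) [ 0.13 -0.27  1.48 -0.    1.93  0.33]
0.69 (np.float64(0.4495), np.float64(0.094), 0.107) [ 0.13 -0.29  1.77 -0.    1.66  0.33]
0.69 (np.float64(0.6212), np.float64(0.2256), 0.26) [ 0.3   0.28  0.93 -0.    1.93  0.5 ]
0.69 (np.float64(0.6212), np.float64(0.2256), 0.135) [ 0.3   0.25  1.18 -0.    1.7   0.5 ]
-0.79 (np.float64(0.4495), np.float64(0.094), 0.26) None
-0.79 (np.float64(0.4495), np.float64(0.094), 0.107) None
-0.79 (np.float64(0.6212), np.float64(0.2256), 0.26) None
-0.79 (np.float64(0.6212), np.float64(0.2256), 0.135) None
```

Run:
```python
from bench import *
from h import *
t=np.pi/4
move_to((*D,.26),Q(t));move_l((*D,.175),.15)
s=state();print(s["time"],s["ee_pos"],s["ft_force"])
d=get_image("wrist");cv2.imwrite("pics/w1.png",d["frame"]);np.savez("w1.npz",**d)
d=get_image("scene");cv2.imwrite("pics/s1.png",cv2.resize(d["frame"][100:280,200:420],None,fx=3.6,fy=3.3));np.savez("s1.npz",**d)
```

```text
2.95 [0.44978005 0.0942496  0.17594154] [-1.06980272 -0.29177079  0.35905128]
```

View pics/w1.png

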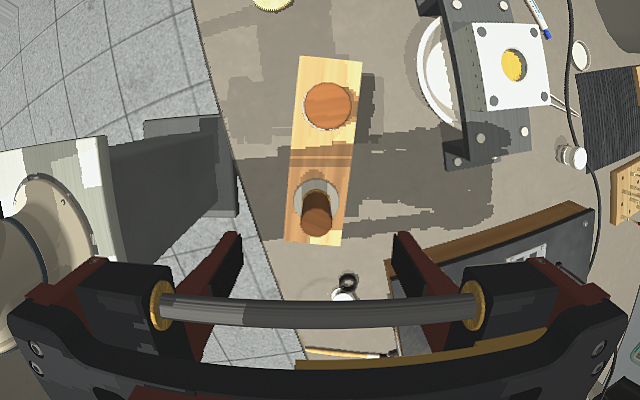

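View pics/s1.png

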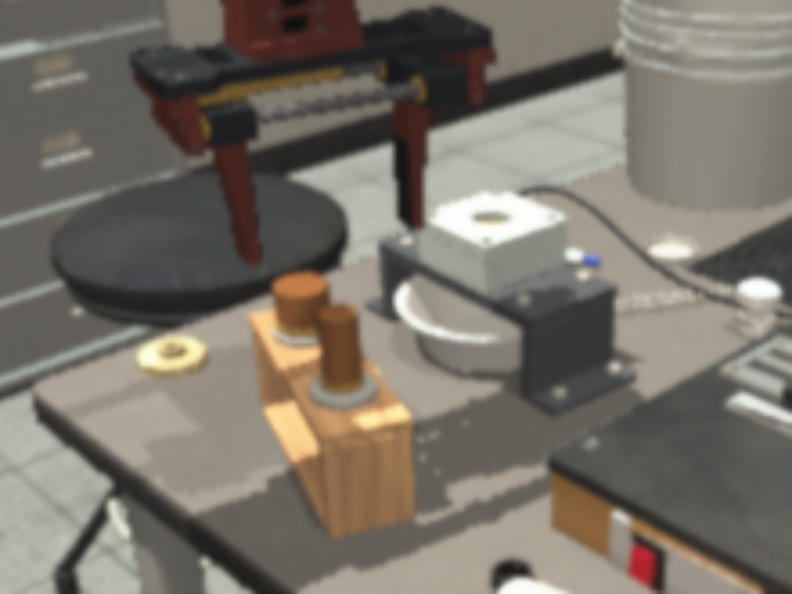

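The wrist view shows the drift top at (317,221), centred between the fingertips at about (238,235) and (398,235). The scene view shows the gripper clear above the rack. I'll descend and grasp.

Run:
```python
from bench import *
from h import *
s0=state();move_l((*D,.107),.12)
s=state();print(s["ee_pos"],s["ft_force"])
close();s=state();print(s["time"],s["ee_pos"],s["ft_force"],s["finger_gap"])
move_l((*D,.200),.12);s=state();print(s["time"],s["ee_pos"],s["ft_force"],s["finger_gap"])
for n in("scene","top","wrist"):
    d=get_image(n);np.savez(n+"2.npz",**d);f=d["frame"]
    cv2.imwrite(f"pics/{n}2.png",cv2.resize(f[100:280,200:420],None,fx=3.6,fy=3.3) if n=="scene" else f)
```

```text
[0.44984028 0.0940349  0.10777502] [ 0.08125529 -0.11465491  0.81585213]
4.775 [0.44940532 0.09399859 0.1069373 ] [ 0.78967092  0.15685917 -0.08629791] 0.023194953597022984
5.7 [0.44917909 0.09394076 0.19901418] [-0.42198766  0.12816557 -2.24446612] 0.023717036821085957
```

View pics/scene2.png

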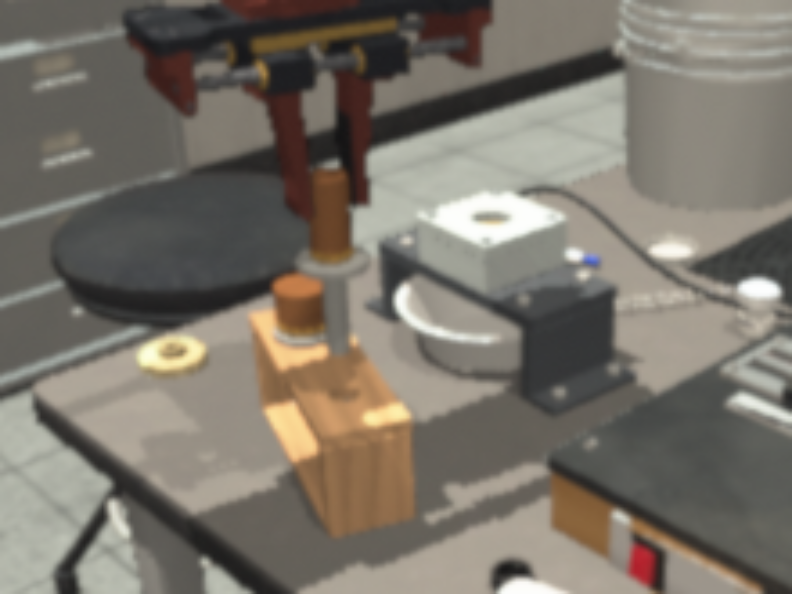

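View pics/wrist2.png

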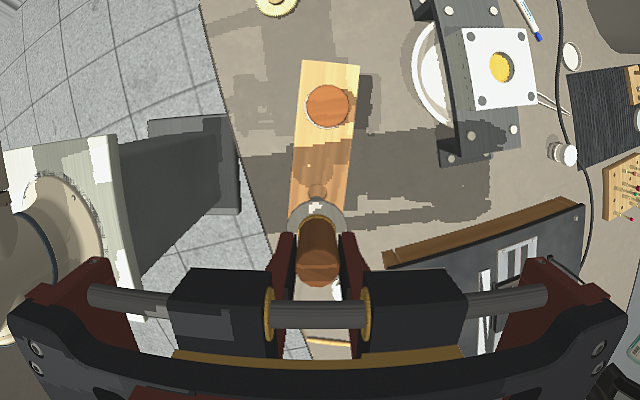

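The drift hangs upright in the fingers and clear of the rack: in the scene crop the shank end is at (338,350) and the empty hole at (350,392). I'll check its in-hand offset and tilt.

Run:
```python
from h import *
from scipy.optimize import least_squares
d=ld("scene2.npz");P=pts(d);ok=(d["depth"]>0)&(np.hypot(P[...,0]-.449,P[...,1]-.094)<.03)
for lo,hi,r in((.118,.168,.007),(.182,.205,.012),(.182,.222,.012)):
    q=P[ok&(P[...,2]>lo)&(P[...,2]<hi)];q=q[np.hypot(q[:,0]-.449,q[:,1]-.094)<.018]
    f=lambda a:np.hypot(q[:,0]-a[0]-a[2]*(q[:,2]-.14),q[:,1]-a[1]-a[3]*(q[:,2]-.14))-r
    s=least_squares(f,[.449,.094,0,0],loss="soft_l1",f_scale=.002);print(lo,len(q),s.x.round(4),np.abs(s.fun).mean())
q=P[ok&(P[...,2]>.1)];print("zmin/max",np.percentile(q[:,2],[0,2,50,98,100]),np.histogram(q[:,2],bins=np.arange(.1,.26,.006)))
for n in("top","scene"):
    d=ld(n+"2.npz");P=pts(d);ok=(d["depth"]>0)&(np.hypot(P[...,0]-.449,P[...,1]-.094)<.03)
    q=P[ok&(P[...,2]>.168)&(P[...,2]<.184)];r=cv2.minAreaRect(q[:,:2].astype(np.float32)*1000);print(n,len(q),r,q[:,2].mean())
```

```text
0.118 136 [0.4483 0.0941 0.0125 0.007 ] 0.0006338982341729538
0.182 132 [0.4473 0.092  0.0236 0.0457] 0.0007875922483406395
0.182 239 [ 0.4459  0.0952  0.0507 -0.0152] 0.001017808810046383
zmin/max [0.11335131 0.12853326 0.27053161 0.39527686 0.40345764] (array([  0,   0,  16,  14,  16,  18,  18,  17,  18,  20,  15,   1, 105,
        43,  37,  32,  36,  30,  48,  69,  69,  83,  71,  45,  57,  54]), array([0.1  , 0.106, 0.112, 0.118, 0.124, 0.13 , 0.136, 0.142, 0.148,
       0.154, 0.16 , 0.166, 0.172, 0.178, 0.184, 0.19 , 0.196, 0.202,
       0.208, 0.214, 0.22 , 0.226, 0.232, 0.238, 0.244, 0.25 , 0.256]))
top 0 ((0.0, 0.0), (0.0, 0.0), 0.0) nan
scene 149 ((446.9612731933594, 88.94319152832031), (33.887630462646484, 40.58354187011719), 70.47553253173828) 0.17748172146285546<stdin>:11: RuntimeWarning: Mean of empty slice.
  ret = ret.dtype.type(ret / rcount)
```

Run:
```python
from bench import *
from h import *
move_l((*D,.265),.15)
T=H+[.0005,0]
move_to((*T,.265),Q(np.pi/4));move_l((*T,.210),.1);s=state();print(s["time"],s["ee_pos"],s["ft_force"],s["finger_gap"])
for n in("scene","top","wrist"):
    d=get_image(n);np.savez(n+"3.npz",**d);f=d["frame"]
    cv2.imwrite(f"pics/{n}3.png",cv2.resize(f[100:240,270:440],None,fx=4.5,fy=4.2) if n=="scene" else f)
d=ld("scene3.npz");P=pts(d)
q=P[(d["depth"]>0)&(np.hypot(P[...,0]-T[0],P[...,1]-T[1])<.018)&(P[...,2]>.127)&(P[...,2]<.178)]
from scipy.optimize import least_squares
f=lambda a:np.hypot(q[:,0]-a[0]-a[2]*(q[:,2]-.13),q[:,1]-a[1]-a[3]*(q[:,2]-.13))-.007
r=least_squares(f,[*T,0,0],loss="soft_l1",f_scale=.002);print(len(q),r.x.round(4))
```

```text
8.0083 [0.62174135 0.22537839 0.21120236] [ 0.56801874 -0.36519487 -0.94181599] 0.02313570828066667
95 [ 0.621   0.2257 -0.0036 -0.0084]
```

View pics/scene3.png

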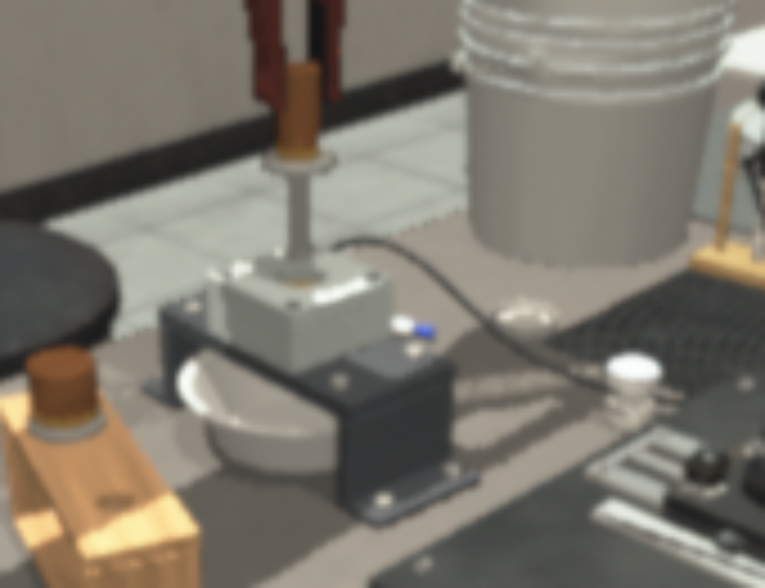

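View pics/wrist3.png

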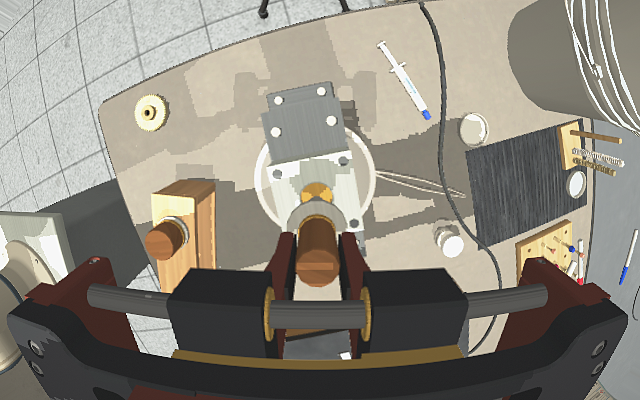

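The drift stands upright above the hole: in the scene crop the shank's lower end is at (302,265) and the hole at (305,280). The fitted shank axis is within 1 mm of the hole's centre. I'll push down in short steps and watch the force.

Run:
```python
from bench import *
from h import *
T=H+[.0005,0]
for z in(.195,.188,.182,.176,.170,.164,.158,.152):
    move_l((*T,z),.05);s=state();print(round(s["time"],2),z,s["ee_pos"].round(4),s["ft_force"].round(1),round(s["finger_gap"],4))
    if abs(s["ft_force"][2])>45: break
for n in("scene",):
    d=get_image(n);np.savez(n+"4.npz",**d);f=d["frame"]
    cv2.imwrite(f"pics/{n}4.png",cv2.resize(f[100:240,270:440],None,fx=4.5,fy=4.2))
```

```text
8.61 0.195 [0.6214 0.2255 0.1941] [ 0.1 -0.6 -1.4] 0.0232
8.9 0.188 [0.6217 0.2256 0.1879] [ 0.7  0.3 -1. ] 0.0234
9.17 0.182 [0.6222 0.2257 0.1841] [-0.5  0.4  5.5] 0.0233
9.43 0.176 [0.6224 0.2258 0.1789] [ 0.1 -0.3  7.6] 0.0232
9.7 0.17 [0.6214 0.2256 0.1695] [ 0.5  0.7 -1.3] 0.0232
9.97 0.164 [0.6213 0.2255 0.1626] [ 0.4  0.1 -1.7] 0.0236
10.23 0.158 [0.6215 0.2255 0.1572] [-0.  -1.1 -0.9] 0.0232
10.5 0.152 [0.6215 0.2255 0.1513] [-0.6 -0.  -1.2] 0.0237
```

View pics/scene4.png

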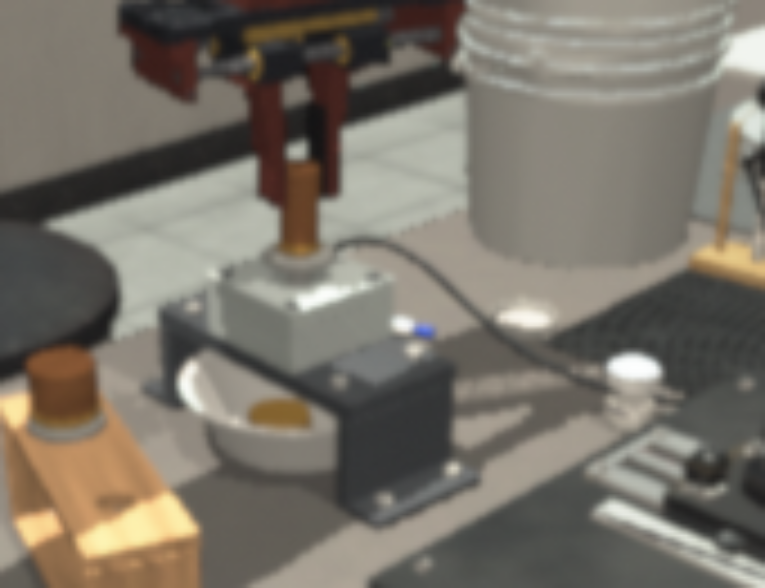

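The force peaked at about 8 N and then vanished, and the brass insert now shows lying in the bowl at (280,413) in the crop. I'll seat the collar and release.

Run:
```python
from bench import *
from h import *
T=H+[.0005,0]
for z in np.arange(.148,.134,-.0015):
    move_l((*T,z),.03);hold(.1);s=state();print(round(s["time"],2),round(z,4),s["ee_pos"].round(4),s["ft_force"].round(1))
    if s["ft_force"][2]>5: break
gripper_open();hold(.2)
p=state()["ee_pos"];move_l((*T,p[2]+.12),.15);hold(.5)
s=state();print(s["time"],s["ee_pos"],s["ft_force"].round(1))
for n in("scene","top","wrist"):
    d=get_image(n);np.savez(n+"5.npz",**d);f=d["frame"]
    cv2.imwrite(f"pics/{n}5.png",cv2.resize(f[100:240,270:440],None,fx=4.5,fy=4.2) if n=="scene" else f)
d=ld("scene5.npz");P=pts(d)
b=(d["depth"]>0)&(np.hypot(P[...,0]-T[0],P[...,1]-T[1])<.025)
for lo,hi in((.117,.124),(.170,.18)):
    q=P[b&(P[...,2]>lo)&(P[...,2]<hi)];print(len(q),q.mean(0) if len(q) else 0,np.percentile(q[:,2],[5,50,95]) if len(q) else 0)
q=P[b&(P[...,2]>.126)&(P[...,2]<.17)]
from scipy.optimize import least_squares
f=lambda a:np.hypot(q[:,0]-a[0]-a[2]*(q[:,2]-.114),q[:,1]-a[1]-a[3]*(q[:,2]-.114))-.012
r=least_squares(f,[*T,0,0],loss="soft_l1",f_scale=.002);print(len(q),r.x.round(4),"handle zmax",P[b&(P[...,2]<.2)][:,2].max())
```

```text
10.93 0.148 [0.6217 0.2256 0.148 ] [ 0.5  0.1 -2.3]
11.28 0.1465 [0.6217 0.2256 0.1465] [-0.1 -0.2 -1.1]
11.63 0.145 [0.6217 0.2256 0.1449] [ 0.6 -0.4 -1.2]
11.98 0.1435 [0.6217 0.2256 0.1435] [ 0.3  0.1 -1.3]
12.33 0.142 [0.6217 0.2256 0.142 ] [ 0.6  0.3 -1. ]
12.68 0.1405 [0.6219 0.2256 0.1409] [-0.2 -0.5  0.8]
13.03 0.139 [0.6218 0.2257 0.1409] [-2.   0.2  6.8]
15.7667 [0.62168101 0.22557281 0.25889269] [ 0.5  0.7 -0.3]
67 [0.61683726 0.21756957 0.11950366] [0.11726279 0.11923119 0.12280203]
38 [0.61933371 0.22175041 0.17313782] [0.17064445 0.17364778 0.17473329]
147 [ 0.6214  0.226  -0.0058  0.0026] handle zmax 0.1749305257451602
```

View pics/scene5.png

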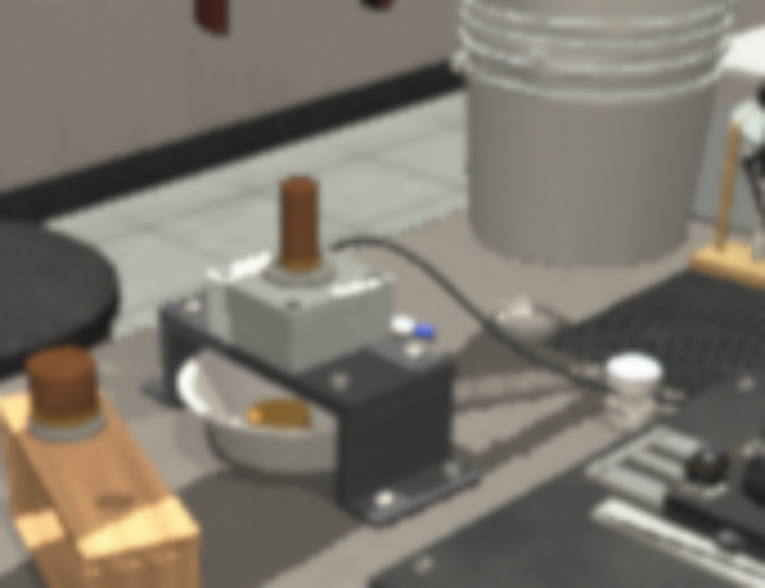

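View pics/wrist5.png

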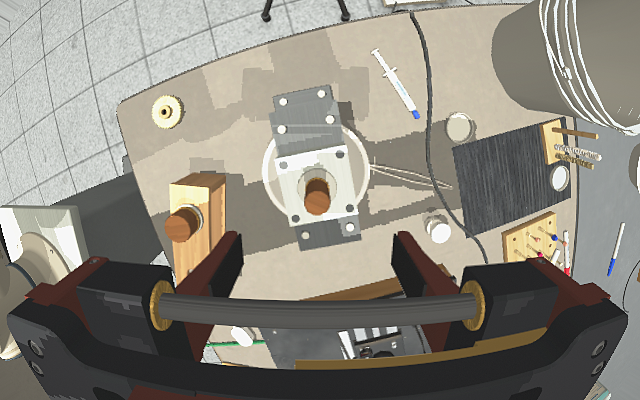

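The drift stands upright with its collar flat on the housing at (300,268), the insert lies in the level bowl at (280,413), and the gripper is open and well clear. I'll hand it in.

Run:
```python
from bench import *
job_done()
```

```text
the job is handed in; nothing more can be done
```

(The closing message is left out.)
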